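# Seat the slotted locking collar on a keyed rotor spindle

## Robot

A 6-joint arm with a two-finger parallel gripper is mounted at the origin on the work surface. World frame = base frame: x ahead of the robot, y to its left, z up, the work surface at z = 0. Lengths are in m, angles in rad, forces in N, time in s.
With the tool pointing down it reaches from about 0.375 to 0.975 m from the base axis. Payload 3.8 kg.
Tool frame: the origin (TCP) lies at the very end of the fingers, on their centre line; the grasp point (between the pads) lies 19 mm behind it; z points along the fingers, y is the direction in which the jaws open and shut (so a half turn about z gives the same grasp; the last joint's range is limited). The gripper opens to 85 mm and grips with 20 to 120 N. Pads are 22 mm wide; open, the fingers measure 114 mm over their backs; the gripper's body (76 mm by 85 mm) begins 54 mm behind the grasp point. The pads swing forward as they close: fully open they stand 13 mm farther back than shut.
Start: joints at [1.098, 0.264, 1.604, -0, 1.274, -0.037], TCP at [0.285, 0.612, 0.231] pointing down, gripper open.
Joint ranges: [-2.63, 2.63], [-0.94, 2.18], [0.31, 2.57], [-1.31, 4.45], [0, 2.66], [-2.55, 2.55]. Speed limits (rad/s): [2.57, 2.57, 3.14, 3.14, 3.14, 3.14].

## Interface

Orientations are given as a rotation vector (axis times angle).
In Python, from workcell import bot, read_camera, finish_job gives the robot as it stands. The module is installed in compiled form; this text tells all that it offers.
- The arm moves only by the tool servo_tool, never from a script. Its argument "targets" is text: rows parted by semicolons, each of 7 numbers parted by spaces: the turn, a rotation vector about the tool's x, y, z in rad, then the shift along the tool's x, y, z in mm, then the finger opening in mm, from 0 to 85.4. In form: wx wy wz x y z gripper; .... A call has 1 to 8 rows; each row shifts and turns the pose as measured when the row begins, along the tool's axes as they then stand; what a row does not reach is not made up. A row lasts 1/12 s, in which the tool goes at most 41.7 mm and 7.16 degrees, less where a joint would pass 70% of its speed; a pose out of reach is approached as far as the arm can. A call is refused whole if a number of a shift passes 41.7 or a number of a turn 0.125, either way. A call with a gripper value outside its range is refused whole. The fingers move at their own pace and stop on an object; "newtons" is the grip in N (left out, the last holds). Time passes only in rows, so rows that do not move let the fingers close. It gives the time, the measured TCP pose, the force and the opening at its end, in the units of the state.
- bot.read_state(): the state, without advancing time (a new reading comes with each control period).
- read_camera(name): name is "side" or "top"; returns a dict with "image" (420x560x3 uint8, red, green, blue), "mtx" (3x3 intrinsics, pixels), "eye" and "orientation" of the camera in the world. Camera axes: x right, y up, looking along -z (the intrinsics and any distortion apply to the point x, -y, -z); pixel columns grow to the right and rows downward; lengths in m; the calibration is good to about 2 mm. A picture is of the moment at which its call begins. There is no depth.
- finish_job(): hands the job in, once; it reports no verdict.
The state is a dict: "time": time; "q": joint angles; "joint_vel": joint speeds; "joint_torque": joint torques, N m; "tool_pos": TCP position; "tcp_rot": TCP orientation; "wrist_force": force on the tool from outside, world axes, zero at the start; "torque": the same for the moment, N m; "width": opening from 0.0 (shut) to 1.0 (fully open).
Only numpy, scipy, OpenCV 4.12 (cv2) and the standard library are available. Lean on these libraries where they do the work, as an engineer would, in place of code of your own. Each camera call takes 0.05 s, during which the arm holds its last target.

## Task

Fit the black locking collar onto the upright spindle of the aluminium rotor: set it slot-down over the pin, press lightly and turn it slowly until it drops over the steel cross-key, then push it fully home, flat on the rotor, and let go. Never press harder than about 20 N, do not drag the rotor round with the collar, and leave the brass nut and the silver ring where they lie.

Things in the scene. Friction and masses are not known exactly. Their poses are not given: they have to be found in the camera images.
- collar: Black anodized locking collar, a cylinder 50 mm across, 36 tall, 0.12 to 0.21 kg, loose on the bench, slot underneath. Origin at the centre of its underside, z up. A bore 15 mm across runs through its axis; across the whole underside, along its x axis, runs a slot 14.5 mm wide, 12 deep, open at both ends; two fine silver lines on top lie along the slot. A half turn gives the same fit.
- station: Fixed plywood block 150 x 150 x 35 mm carrying a sprung rotor with an upright spindle at its middle. Origin at the centre of its underside on the bench; z up, along the spindle axis; x and y along its sides.
- seat (a point): Centre of the rotor's top face, on the spindle axis, where the collar's underside must rest; 70 mm above the bench unloaded. The rotor is an aluminium disc 100 mm across, 15 mm thick. Rotor, spindle and key ride on one axial spring: it starts to give at about 4 N of downward push, then sinks 1 mm per further 1 N, to a hard stop at 8 mm (about 12 N).
- pin_tip (a point): Top of the spindle's round pin, on the axis, 38 mm above the seat. The pin is 12 mm across, its top 6 mm tapering to 7 mm across. Its frame does not show the key's direction.
- key_top (a point): Middle of the top of the steel cross-key at the pin's foot: 36 mm long, 12 wide, 10 high, standing on the seat. Its long direction is not measured (not this frame): it lies 0.20 to 1.20 rad anticlockwise from above from the station's x axis; a half turn is the same. Off it by over about 0.06 rad the collar rests on top; once in line the spring lifts the key into the slot and the push falls away.
- rotor (a joint): How far the rotor, with its spindle and key, has been turned from its setting (rad, 0 at the start, anticlockwise from above positive). It turns only against a drag of about 0.3 N m and stays where it is left; it must stay within 0.12 rad of 0.
- nut: Brass rotor nut, hexagonal, 38 mm over the corners, 18 mm tall, lying on the bench; leave it alone. Origin at the centre of its underside.
- ring: Silver retaining ring, 42 mm outside, 32 mm inside, 6 mm tall, lying on the bench; leave it alone. Origin at the centre of its underside.
Things that resemble listed ones, but are neither listed nor needed, are in the scene too. Of the things shaped like the collar, the black one is meant.

How it is judged:
By the outcome, as a careful person would: the job done as asked, in the order asked, and still so for the second after the job is handed in, with the robot touching nothing.
It also fails if it takes over 58 s, if anything falls off the work surface, if the arm or the gripper's body presses on something with over 40 N, if the wrist force passes 120 N, or if a joint passes its speed limit or range.

## Working session

There is one attempt and no reset: what is moved stays moved. The work goes in short steps, Python scripts to look and compute and a tool call to move; the robot and the scene stay as the last step left them, time stands still between calls to the robot, and variables do not carry over. Pictures are saved under pics/ and viewed, and the job is handed in when it is done.

Besides the shell and the picture viewer there is one more tool, called after "Request:" as a command line: name --argument value ..., lists and objects as JSON in quotes. servo_tool: Moves the arm, as the interface text tells. Its arguments: {"type":"object","properties":{"targets":{"type":"string"},"newtons":{"type":"number"}},"required":["targets"]}

```bash
mkdir -p pics; cat > h.py <<'E'
from workcell import bot, read_camera, finish_job
import numpy as np, cv2
from scipy.spatial.transform import Rotation as R
def st():
    s=bot.read_state(); print({k:(np.round(v,4).tolist() if hasattr(v,'__len__') else round(v,4)) for k,v in s.items() if k in('time','q','tool_pos','tcp_rot','wrist_force','torque','width')}); return s
def shot(cam,fn):
    c=read_camera(cam); cv2.imwrite('pics/'+fn+'.png',c['image'][:,:,::-1]); np.savez('pics/'+fn+'.npz',**{k:np.array(v) for k,v in c.items() }); return c
E
python3 - <<'E'
from h import *
st()
for n in('top','side'):
    c=shot(n,n+'0'); print({k:v for k,v in c.items() if k!='image'})
E
```

```text
{'time': 0.0, 'q': [1.0981, 0.2648, 1.6054, 0.0001, 1.2737, -0.0369], 'tool_pos': [0.2846, 0.6112, 0.2299], 'tcp_rot': [-0.6791, -3.0667, 0.0034], 'wrist_force': [-0.8832, -0.405, 0.0632], 'torque': [-0.0312, 0.0628, -0.0259], 'width': 1.0023}
{'mtx': array([[398.45407056,   0.        , 274.07125763],
       [  0.        , 398.45407056, 212.85722554],
       [  0.        ,   0.        ,   1.        ]]), 'eye': array([0.46800006, 0.04548347, 0.74202052]), 'orientation': array([ 0.0984354 , -0.10582959, -1.56682767])}
{'mtx': array([[437.48488269,   0.        , 276.28343581],
       [  0.        , 437.48488269, 205.06875718],
       [  0.        ,   0.        ,   1.        ]]), 'eye': array([0.26451226, 0.48197928, 0.61110431]), 'orientation': array([ 0.2920757 , -0.97843052, -2.34880159])}
```

View pics/top0.png

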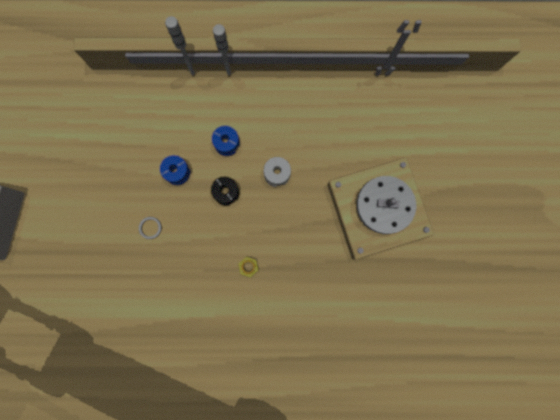

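View pics/side0.png

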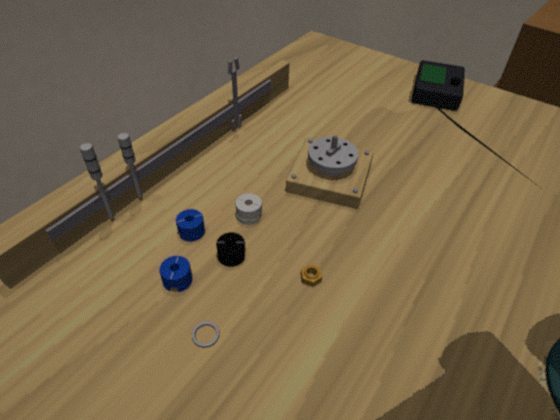

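Candidates shaped like the collar in the top view are blue (225,140), blue (174,170), white (277,171) and black (225,190). The black one fits the description. I'll enlarge it to confirm, along with the rotor.

```bash
python3 - <<'E'
import cv2,numpy as np
t=cv2.imread('pics/top0.png'); s=cv2.imread('pics/side0.png')
f=lambda im,u,v,w:cv2.resize(im[v-w:v+w,u-w:u+w],(400,400),interpolation=cv2.INTER_CUBIC)
def b(x): return np.clip(x.astype(float)*1.6+15,0,255).astype(np.uint8)
a=np.hstack([b(f(t,225,190,25)),f(t,388,205,33)])
cv2.imwrite('pics/c1.png',a)
a=np.hstack([b(f(s,231,248,25)),f(s,333,155,33)])
cv2.imwrite('pics/c2.png',a)
E
```

```text
(no output)
```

View pics/c1.png

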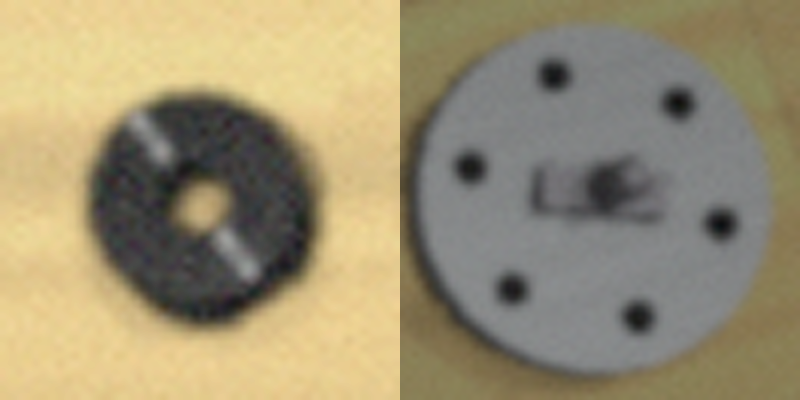

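View pics/c2.png

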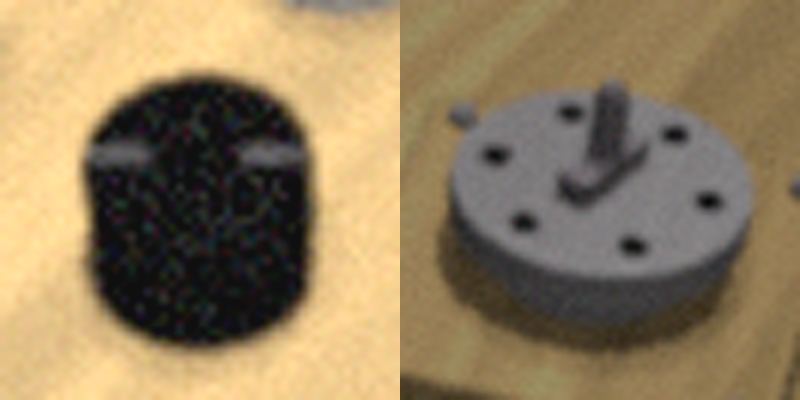

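Confirmed: the black collar's top lines run diagonally through (225,190) in the top view and through (231,243) in the side view. The rotor with pin and key is at (388,205). Next I measure.

```bash
cat >> h.py <<'E'
from scipy.optimize import minimize, least_squares
def load(fn): return dict(np.load('pics/'+fn+'.npz'))
def proj(c,P):
    p=R.from_rotvec(c['orientation']).inv().apply(np.atleast_2d(P)-c['eye']); K=c['mtx']
    return np.c_[K[0,2]+K[0,0]*p[:,0]/-p[:,2], K[1,2]+K[1,1]*(-p[:,1])/-p[:,2]]
def ray(c,uv,z):
    K=c['mtx']; uv=np.atleast_2d(uv); d=np.c_[(uv[:,0]-K[0,2])/K[0,0],-(uv[:,1]-K[1,2])/K[1,1],-np.ones(len(uv))]
    d=R.from_rotvec(c['orientation']).apply(d); return c['eye']+d*((z-c['eye'][2])/d[:,2])[:,None]
def cyl(x,y,z0,z1,r,n=72):
    a=np.linspace(0,2*np.pi,n,endpoint=False); return np.vstack([np.c_[x+r*np.cos(a),y+r*np.sin(a),0*a+z] for z in(z0,z1)])
def hullmask(c,P,roi,S=4):
    h=cv2.convexHull(proj(c,P).astype(np.float32))[:,0]
    u0,v0,w=roi; m=np.zeros((w*S,w*S),np.uint8)
    cv2.fillPoly(m,[np.round((h-[u0-.5,v0-.5])*S*16-8).astype(np.int32)],255,shift=4)
    return cv2.resize(m,(w,w),interpolation=cv2.INTER_AREA)/255.
def edgefit(c,gray_ok,P_of,x0,roi):
    u0,v0,w=roi; m=gray_ok[v0:v0+w,u0:u0+w].astype(float)
    f=lambda q:((hullmask(c,P_of(q*1e-3),roi)-m)**2).sum()
    r=minimize(f,np.array(x0)*1e3,method='Nelder-Mead',options=dict(initial_simplex=np.array(x0)*1e3+np.array([[0,0],[4,0],[0,4]]),xatol=.02)); return r.x*1e-3,r.fun
E
python3 - <<'E'
from h import *
for n in('top0','side0'):
    c=load(n); im=c['image'].astype(float); g=im.max(2); sat=(im.max(2)-im.min(2))/(g+1)
    bore={'top0':(225.0,190.6),'side0':(231,243)}[n]
    p0=ray(c,bore,.036)[0]
    u,v=np.round(bore).astype(int); roi=(u-24,v-24,48)
    m=cv2.morphologyEx((g<75).astype(np.uint8),cv2.MORPH_CLOSE,np.ones((9,9)))
    print(n,'collar',p0,edgefit(c,m,lambda q:cyl(q[0],q[1],0,.036,.025),p0[:2],roi),m[roi[1]:roi[1]+48,roi[0]:roi[0]+48].sum())
    b={'top0':[(217.5,178.75),(231.3,199.4)],'side0':[(211,242.2),(243,242.2)]}[n]
    L=ray(c,b,.036); d=L[1]-L[0]; print(' line',L[:,:2],np.arctan2(d[1],d[0]))
    # rotor top ring: bolt holes
    H={'top0':[(555,75),(678,103),(471,168),(720,223),(512,289),(637,317)],'side0':[(571,112),(676,134),(496,155),(709,201),(525,222),(634,246)]}[n]
    o={'top0':(355,172),'side0':(300,122)}[n]
    H=np.array([((x-400)*66/400+o[0]-.5+.08,y*66/400+o[1]-.5+.08) for x,y in H])
    W=ray(c,H,.070)[:,:2]; cen=W.mean(0); print(' rotor centre',cen,np.linalg.norm(W-cen,axis=1))
    K={'top0':[(540,212),(660,216)],'side0':[(578,203),(646,160)]}[n]
    K=np.array([((x-400)*66/400+o[0],y*66/400+o[1]) for x,y in K]); W=ray(c,K,.070)[:,:2]; d=W[1]-W[0]; print(' key edge',W,np.linalg.norm(d),np.arctan2(d[1],d[0]))
    for nm,uv,z in {'top0':[('nut',(249,267),.009),('ring',(150,228),.003),('b1',(225,140),.036),('b2',(174,170),.036),('w',(277,171),.036)],'side0':[('screws',(0,0),.035)]}[n]: print(nm,ray(c,uv,z)[0])
E
```

```text
top0 collar [0.60058534 0.13054644 0.036     ] (array([0.60342401, 0.13199517]), np.float64(40.60241445597847)) 643
 line [[0.62229791 0.14445755]
 [0.58457108 0.11897486]] -2.5475320704674274
 rotor centre [ 0.57184749 -0.15026058] [0.03602976 0.03601025 0.03576013 0.03567957 0.03608755 0.03596716]
 key edge [[ 0.56636424 -0.13513535]
 [ 0.56529176 -0.16892898]] 0.0338106455231371 -1.60252180877887
nut [0.46430242 0.08765364 0.009     ]
ring [0.53587011 0.27261294 0.003     ]
b1 [0.69464076 0.13216483 0.036     ]
b2 [0.63827289 0.22346864 0.036     ]
w [0.63686699 0.03699975 0.036     ]
side0 collar [0.5993382  0.13057967 0.036     ] (array([0.60129933, 0.13142004]), np.float64(105.91060361399461)) 893
 line [[0.62784318 0.14946656]
 [0.58403056 0.11704271]] -2.5044854967216446
 rotor centre [ 0.56981601 -0.15383007] [0.03629227 0.03638314 0.03601567 0.03603302 0.03608348 0.03602324]
 key edge [[ 0.56780479 -0.13681389]
 [ 0.56136622 -0.17009121]] 0.03389447594552774 -1.7619170138740237
screws [ 1.91558063 -0.22873324  0.035     ]
```

```bash
cat >> h.py <<'E'
def yaw(s):
    y=R.from_rotvec(s['tcp_rot']).as_matrix()[:,1]; return np.arctan2(y[1],y[0])
def plan(goal,gyaw,n,grip,maxr=None):
    """rows in tool axes from the measured pose to goal, assuming each row is reached; also levels the tool"""
    s=bot.read_state(); Rm=R.from_rotvec(s['tcp_rot']).as_matrix(); p=np.array(s['tool_pos'])
    y=np.array([np.cos(gyaw),np.sin(gyaw),0]); z=np.array([0,0,-1.]); G=np.c_[np.cross(y,z),y,z]
    w=R.from_matrix(Rm.T@G).as_rotvec(); print('now',np.round(p,4),'yaw',round(yaw(s),4),'w',np.round(w,4),'t',round(s['time'],2))
    out=[]
    for i in range(n):
        Ri=Rm@R.from_rotvec(w*i/n).as_matrix(); d=Ri.T@((np.array(goal)-p)/n)*1e3
        out.append(' '.join('%g'%round(v,3) for v in w/n)+' '+' '.join('%g'%round(v,1) for v in d)+' %g'%grip)
    for i in range(0,n,8): print('; '.join(out[i:i+8]))
E
python3 - <<'E'
from h import *
plan([.6024,.1317,.11],-.6,15,70)
E
```

```text
now [0.2846 0.6113 0.2301] yaw 1.135 w [-1.500e-03  1.700e-03  1.735e+00] t 0.1
-0 0 0.116 -32.7 -20 8 70; -0 0 0.116 -34.8 -16.1 8 70; -0 0 0.116 -36.4 -12 8 70; -0 0 0.116 -37.6 -7.7 8 70; -0 0 0.116 -38.2 -3.3 8 70; -0 0 0.116 -38.3 1.1 8 70; -0 0 0.116 -38 5.5 8 70; -0 0 0.116 -37.1 9.9 8 70
-0 0 0.116 -35.7 14.1 8 70; -0 0 0.116 -33.8 18.1 8 70; -0 0 0.116 -31.5 21.9 8 70; -0 0 0.116 -28.8 25.4 8 70; -0 0 0.116 -25.7 28.5 8 70; -0 0 0.116 -22.2 31.3 8 70; -0 0 0.116 -18.4 33.6 8 70
```

Request:
servo_tool --targets "0 0 0.116 -33 -20 8 70; 0 0 0.116 -35 -16 8 70; 0 0 0.116 -36 -12 8 70; 0 0 0.116 -37 -8 8 70; 0 0 0.116 -38 -3 8 70; 0 0 0.116 -38 1 8 70; 0 0 0.116 -38 6 8 70; 0 0 0.116 -37 10 8 70" --newtons 40

```text
time: 0.77
tool_pos: [0.4503, 0.3518, 0.1607]
tcp_rot: [-2.012, -2.408, 0.002]
wrist_force: [0.7, 0.7, -0.3]
width: 0.821
```

```bash
python3 - <<'E'
from h import *
plan([.6024,.1317,.11],-.6,14,70)
E
```

```text
now [0.4503 0.3518 0.1607] yaw 0.179 w [-0.0038 -0.0008  0.779 ] t 0.77
-0 -0 0.056 -17.4 7.9 3.6 70; -0 -0 0.056 -16.9 8.9 3.6 70; -0 -0 0.056 -16.4 9.8 3.6 70; -0 -0 0.056 -15.9 10.7 3.6 70; -0 -0 0.056 -15.2 11.5 3.6 70; -0 -0 0.056 -14.6 12.4 3.6 70; -0 -0 0.056 -13.9 13.2 3.6 70; -0 -0 0.056 -13.1 13.9 3.6 70
-0 -0 0.056 -12.3 14.6 3.6 70; -0 -0 0.056 -11.5 15.3 3.6 70; -0 -0 0.056 -10.6 15.9 3.6 70; -0 -0 0.056 -9.7 16.5 3.6 70; -0 -0 0.056 -8.8 17 3.6 70; -0 -0 0.056 -7.8 17.4 3.6 70
```

```bash
python3 - <<'E'
from h import *
plan([.6024,.1317,.11],-.6,8,70)
E
```

```text
now [0.4503 0.3518 0.1607] yaw 0.179 w [-0.0038 -0.0008  0.779 ] t 0.77
-0 -0 0.097 -30.5 13.8 6.2 70; -0 -0 0.097 -29 16.7 6.2 70; -0 -0 0.097 -27.2 19.5 6.2 70; -0 -0 0.097 -25.2 22 6.3 70; -0 -0 0.097 -22.9 24.4 6.3 70; -0 -0 0.097 -20.5 26.5 6.3 70; -0 -0 0.097 -17.8 28.3 6.3 70; -0 -0 0.097 -14.9 29.9 6.3 70
```

Request:
servo_tool --targets "0 0 0.097 -30 14 6 70; 0 0 0.097 -29 17 6 70; 0 0 0.097 -27 19 6 70; 0 0 0.097 -25 22 6 70; 0 0 0.097 -23 24 6 70; 0 0 0.097 -20 26 6 70; 0 0 0.097 -18 28 6 70; 0 0 0.097 -15 30 6 70"

```text
time: 1.43
tool_pos: [0.5991, 0.1151, 0.105]
tcp_rot: [-2.804, -1.409, 0.015]
wrist_force: [0.5, 0.3, 0.5]
width: 0.818
```

```bash
python3 - <<'E'
from h import *
plan([.6024,.1317,.07],-.6,3,70)
shot('top','top1');shot('side','side1')
E
```

```text
now [0.5991 0.1151 0.105 ] yaw -0.6398 w [-0.0076  0.0069 -0.0398] t 1.43
-0.003 0.002 -0.013 5.2 -2.3 11.6 70; -0.003 0.002 -0.013 5.2 -2.3 11.7 70; -0.003 0.002 -0.013 5.2 -2.3 11.7 70
```

View pics/top1.png

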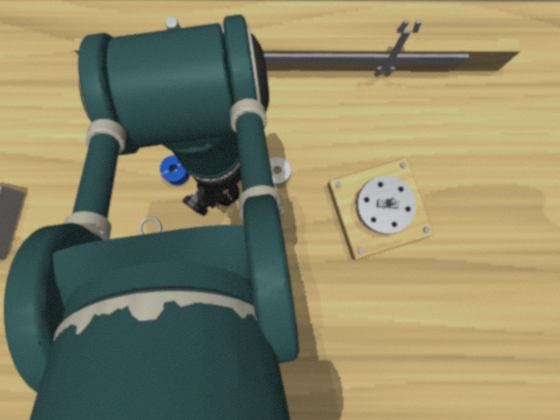

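View pics/side1.png

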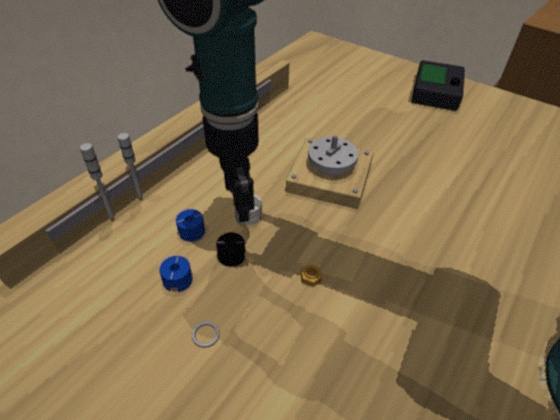

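The side view shows the fingers near (240,215), above and just off the black collar at (231,248). I'll centre over it, then descend.

Request:
servo_tool --targets "0 0 -0.02 8 -4 0 70; 0 0 -0.02 8 -3 0 70; 0 0 0 0 0 0 70; 0 0 0 0 0 0 70"

```text
time: 1.87
tool_pos: [0.6027, 0.1314, 0.1025]
tcp_rot: [-2.772, -1.469, 0.021]
wrist_force: [0.2, -0.3, 0.4]
width: 0.821
```

```bash
python3 - <<'E'
from h import *
plan([.6024,.1317,.009],-.6,6,70)
E
```

```text
now [0.6027 0.1314 0.1025] yaw -0.5963 w [-0.0105  0.0099  0.0037] t 1.87
-0.002 0.002 0.001 0.2 0.1 15.6 70; -0.002 0.002 0.001 0.1 0.1 15.6 70; -0.002 0.002 0.001 0.1 0 15.6 70; -0.002 0.002 0.001 0.1 0 15.6 70; -0.002 0.002 0.001 0.1 -0 15.6 70; -0.002 0.002 0.001 0 -0 15.6 70
```

Request:
servo_tool --targets "-0.005 0.005 0.002 0 0 18 70; -0.005 0.005 0.002 0 0 18 70; 0 0 0 0 0 18 70; 0 0 0 0 0 17 70; 0 0 0 0 0 12 70; 0 0 0 0 0 5 70; 0 0 0 0 0 0 70; 0 0 0 0 0 0 70"

```text
time: 2.53
tool_pos: [0.6021, 0.1425, 0.0156]
tcp_rot: [2.765, 1.49, 0.012]
wrist_force: [0.0, -0.4, 0.0]
width: 0.825
```

```bash
python3 - <<'E'
from h import *
plan([.6024,.1317,.009],-.6,1,70); shot('side','side2')
im=cv2.imread('pics/side2.png')[180:300,170:300]; cv2.imwrite('pics/side2c.png',cv2.resize(im,None,fx=4,fy=4,interpolation=2))
E
```

```text
now [0.6021 0.1425 0.0156] yaw -0.5825 w [ 0.0046 -0.0061  0.0176] t 2.53
0.005 -0.006 0.018 -8.9 6.1 6.6 70
```

View pics/side2c.png

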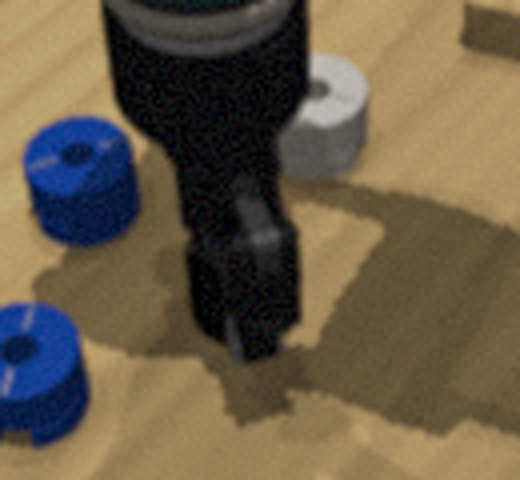

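Request:
servo_tool --targets "0 0 0.01 -4 3 2 70; 0 0 0.01 -4 3 2 70; 0 0 0 -1 0 2 70; 0 0 0 0 0 0 70; 0 0 0 0 0 0 70"

```text
time: 3.0
tool_pos: [0.6056, 0.1307, 0.0133]
tcp_rot: [2.779, 1.457, 0.023]
wrist_force: [0.2, 0.8, -0.1]
width: 0.821
```

```bash
python3 - <<'E'
from h import *
plan([.6024,.1317,.009],-.6,1,70); 
E
```

```text
now [0.6056 0.1307 0.0133] yaw -0.6051 w [ 0.0098 -0.0111 -0.0051] t 3.0
0.01 -0.011 -0.005 -1 -3.2 4.3 70
```

Request:
servo_tool --targets "0.005 -0.005 0 -1 -2 3 70; 0.005 -0.005 0 0 -1 2 70; 0 0 0 0 0 0 70; 0 0 0 0 0 0 70"

```text
time: 3.33
tool_pos: [0.6029, 0.1313, 0.0085]
tcp_rot: [-2.782, -1.457, -0.001]
wrist_force: [0.3, 0.8, -0.9]
width: 0.821
```

```bash
python3 - <<'E'
from h import *
plan([.6024,.1317,.009],-.6,1,70); 
E
```

```text
now [0.6029 0.1313 0.0085] yaw -0.6061 w [-0.0006 -0.001  -0.0061] t 3.33
-0.001 -0.001 -0.006 0.1 -0.6 -0.5 70
```

Request:
servo_tool --targets "0 0 0 0 0 0 40; 0 0 0 0 0 0 40; 0 0 0 0 0 0 40; 0 0 0 0 0 0 40; 0 0 0 0 0 0 40; 0 0 0 0 0 0 40" --newtons 60

```text
time: 3.83
tool_pos: [0.6032, 0.1315, 0.0086]
tcp_rot: [-2.782, -1.458, -0.001]
wrist_force: [-0.5, -0.9, -0.4]
width: 0.558
```

```bash
python3 - <<'E'
from h import *
st()
E
```

```text
{'time': 3.8333, 'q': [0.1739, 0.3784, 1.9051, 0.001, 0.8576, 0.7785], 'tool_pos': [0.6032, 0.1315, 0.0086], 'tcp_rot': [-2.7821, -1.4581, -0.0012], 'wrist_force': [-0.4937, -0.8756, -0.3601], 'torque': [-0.0876, -0.0163, 0.0281], 'width': 0.5583}
```

Request:
servo_tool --targets "0 0 0 0 0 0 40; 0 0 0 0 0 -20 40; 0 0 0 0 0 -25 40; 0 0 0 0 0 -25 40; 0 0 0 0 0 0 40; 0 0 0 0 0 0 40"

```text
time: 4.33
tool_pos: [0.5983, 0.1308, 0.0758]
tcp_rot: [-2.779, -1.456, 0.015]
wrist_force: [-0.1, -0.1, -2.8]
width: 0.557
```

```bash
python3 - <<'E'
from h import *
s=st(); shot('side','side3')
im=cv2.imread('pics/side3.png')[150:270,180:310]; cv2.imwrite('pics/side3c.png',np.clip(cv2.resize(im,None,fx=4.5,fy=4.5,interpolation=2)*1.7+10.,0,255).astype(np.uint8))
E
```

```text
{'time': 4.3333, 'q': [0.1739, 0.2922, 1.8739, 0.0014, 0.9859, 0.7785], 'tool_pos': [0.5983, 0.1308, 0.0758], 'tcp_rot': [-2.7789, -1.4562, 0.0149], 'wrist_force': [-0.1071, -0.0693, -2.8368], 'torque': [0.0247, 0.0126, -0.0288], 'width': 0.5571}
```

View pics/side3c.png

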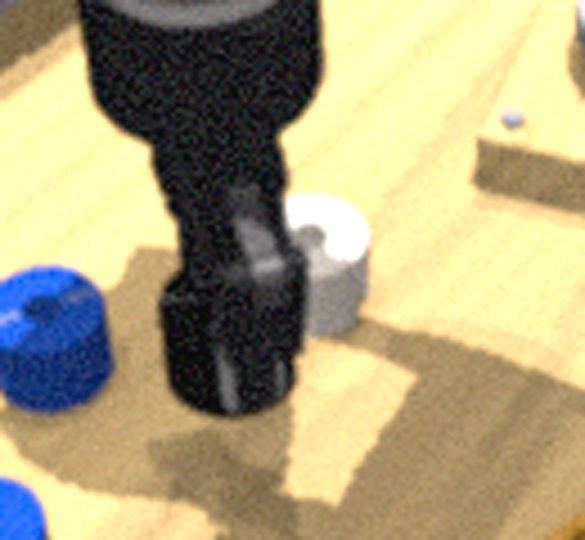

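Lifted: the collar is in the fingers at side px (231,228). Next I refine the key's direction with an overlay.

```bash
python3 - <<'E'
from h import *
outs=[]
for n,cen,ang in(('top0',(.5718,-.1503),None),('side0',(.5698,-.1538),None)):
    c=load(n); im=c['image'][:,:,::-1]; S=16
    pc=proj(c,[[*cen,.075]])[0]; u0,v0=int(pc[0])-12,int(pc[1])-14; w=25
    base=np.clip(cv2.resize(im[v0:v0+w,u0:u0+w],(400,400),interpolation=2)*1.4,0,255).astype(np.uint8)
    row=[base]
    for a in(1.40,1.50,1.6):
        o=base.copy(); R2=np.array([[np.cos(a),-np.sin(a)],[np.sin(a),np.cos(a)]])
        q=np.array([[18,6],[18,-6],[-18,-6],[-18,6]])*1e-3@R2.T+cen
        for z,col in((.07,(0,0,255)),(.08,(0,255,0))):
            P=proj(c,np.c_[q,np.full(4,z)]); cv2.polylines(o,[np.int32((P-[u0-.5,v0-.5])*S)],True,col,1)
        row.append(o)
    outs.append(np.hstack(row))
a=np.vstack(outs); cv2.imwrite('pics/key.png',cv2.resize(a,(800,400),interpolation=cv2.INTER_AREA))
b=np.vstack([np.hstack([outs[0][:,:400],outs[0][:,800:1200]])]); cv2.imwrite('pics/key2.png',b)
b=np.hstack([outs[1][:,:400],outs[1][:,800:1200]]); cv2.imwrite('pics/key3.png',b)
E
```

```text
(no output)
```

View pics/key2.png

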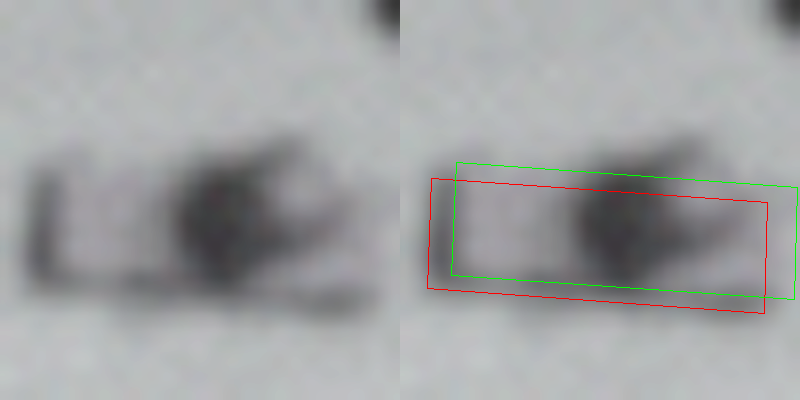

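View pics/key3.png

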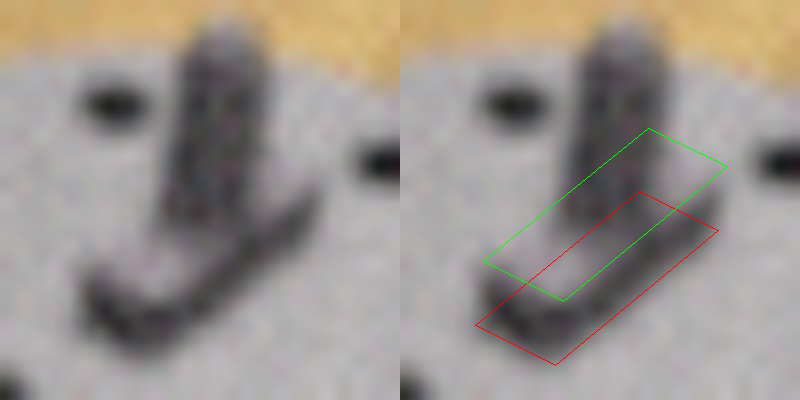

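The overlay fits a key direction of about 1.50 rad (world) in both views. The slot sits about 1.22 rad anticlockwise of the jaws, so the fit should come at jaw yaw ≈ 0.28. I'll go above the pin at yaw ≈ 0.03, a quarter radian short.

Request:
servo_tool --targets "0 0 0 0 0 -25 40; 0 0 0 0 0 -30 40; 0 0 0 0 0 -20 40; 0 0 0 0 0 0 40"

```text
time: 4.72
tool_pos: [0.5939, 0.13, 0.1436]
tcp_rot: [-2.775, -1.454, 0.036]
wrist_force: [1.4, 0.2, -0.9]
width: 0.554
```

```bash
python3 - <<'E'
from h import *
plan([.5708,-.152,.155],.03,10,40)
E
```

```text
now [0.5939 0.13   0.1436] yaw -0.6056 w [-0.0232  0.0101 -0.6354] t 4.72
-0.002 0.001 -0.064 -24.5 14.1 -1 40; -0.002 0.001 -0.064 -25.4 12.5 -1 40; -0.002 0.001 -0.064 -26.1 10.9 -1 40; -0.002 0.001 -0.064 -26.8 9.2 -1 40; -0.002 0.001 -0.064 -27.3 7.5 -1 40; -0.002 0.001 -0.064 -27.7 5.8 -1 40; -0.002 0.001 -0.064 -28 4 -1 40; -0.002 0.001 -0.064 -28.2 2.2 -1 40
-0.002 0.001 -0.064 -28.3 0.4 -1.1 40; -0.002 0.001 -0.064 -28.3 -1.4 -1.1 40
```

Request:
servo_tool --targets "-0.003 0.001 -0.064 -24 14 -2 40; -0.003 0.001 -0.064 -25 12 -2 40; -0.003 0.001 -0.064 -26 11 -2 40; -0.003 0.001 -0.064 -27 9 -2 40; -0.003 0.001 -0.064 -27 8 -2 40; -0.003 0.001 -0.064 -28 6 -2 40; -0.003 0.001 -0.064 -28 4 -1 40; -0.003 0.001 -0.064 -28 2 -1 40"

```text
time: 5.38
tool_pos: [0.5699, -0.0961, 0.1386]
tcp_rot: [-2.276, -2.144, 0.021]
wrist_force: [0.2, -0.1, -3.5]
width: 0.559
```

```bash
python3 - <<'E'
from h import *
plan([.5708,-.152,.155],.03,3,40)
E
```

```text
now [ 0.5699 -0.0961  0.1386] yaw -0.0597 w [-0.0195 -0.0007 -0.0897] t 5.38
-0.006 -0 -0.03 -18.6 1.3 -5.5 40; -0.006 -0 -0.03 -18.6 0.8 -5.5 40; -0.006 -0 -0.03 -18.6 0.3 -5.5 40
```

Request:
servo_tool --targets "-0.006 0 -0.03 -14 1 -8 40; -0.006 0 -0.03 -12 1 -8 40; -0.006 0 -0.03 -8 0 -4 40; 0 0 0 -3 0 0 40; 0 0 0 0 0 0 40; 0 0 0 0 0 0 40"

```text
time: 5.88
tool_pos: [0.5617, -0.1398, 0.142]
tcp_rot: [-2.177, -2.239, 0.019]
wrist_force: [0.5, -0.7, -2.5]
width: 0.557
```

```bash
python3 - <<'E'
from h import *
plan([.5708,-.152,.155],.03,1,40)
E
```

```text
now [ 0.5617 -0.1398  0.142 ] yaw 0.028 w [-0.0221 -0.0052 -0.002 ] t 5.88
-0.022 -0.005 -0.002 -12.4 8.4 -13.3 40
```

Request:
servo_tool --targets "-0.01 -0.003 0 -5 4 -8 40; -0.01 -0.003 0 -4 3 -5 40; 0 0 0 -2 1 -2 40; 0 0 0 -1 0 -1 40"

```text
time: 6.22
tool_pos: [0.5696, -0.1496, 0.1554]
tcp_rot: [-2.185, -2.251, 0.005]
wrist_force: [-0.9, -0.8, -2.4]
width: 0.563
```

```bash
python3 - <<'E'
from h import *
plan([.5708,-.152,.155],.03,1,40)
st();shot('top','top4');shot('side','side4');st()
a=cv2.imread('pics/side4.png')[60:220,240:420];b=cv2.imread('pics/top4.png')[130:280,310:460]
cv2.imwrite('pics/s4.png',np.hstack([cv2.resize(a,(450,400),interpolation=2),cv2.resize(b,(350,400),interpolation=2)]))
E
```

```text
now [ 0.5696 -0.1496  0.1554] yaw 0.0296 w [-0.0057 -0.001  -0.0004] t 6.22
-0.006 -0.001 -0 -2.4 1.1 0.3 40
{'time': 6.2167, 'q': [-0.2986, 0.1653, 1.8678, -0.001, 1.1143, -0.3278], 'tool_pos': [0.5696, -0.1496, 0.1554], 'tcp_rot': [-2.185, -2.2507, 0.0053], 'wrist_force': [-0.9136, -0.7752, -2.3884], 'torque': [-0.0199, -0.0369, -0.0135], 'width': 0.5634}
{'time': 6.3167, 'q': [-0.2987, 0.165, 1.8679, -0.0009, 1.1143, -0.3277], 'tool_pos': [0.5695, -0.1496, 0.1554], 'tcp_rot': [-2.1852, -2.2506, 0.0052], 'wrist_force': [0.8076, 0.0638, -2.0981], 'torque': [-0.0122, -0.0191, 0.0051], 'width': 0.5565}
```

View pics/s4.png

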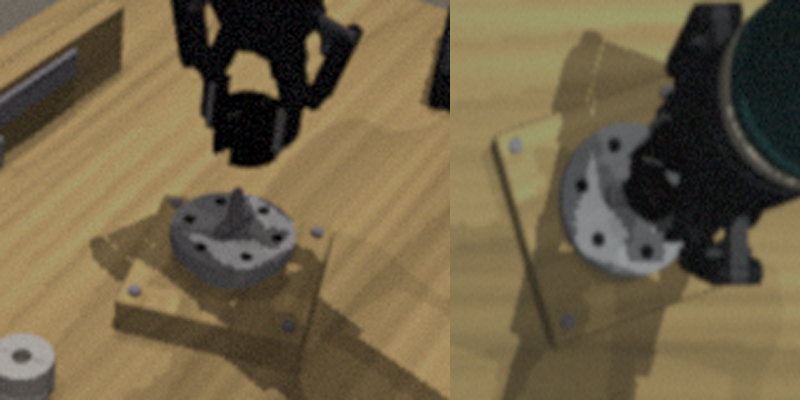

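```bash
cat > ov.py <<'E'
from h import *
def ov(n,x,y,zb,box,fn,slot=None,gain=2.0,draw=True):
    c=load(n); im=c['image'][:,:,::-1]; u0,v0,w,h=box; S=8 if w<=50 else 6
    b=np.clip(cv2.resize(im[v0:v0+h,u0:u0+w],None,fx=S,fy=S,interpolation=2)*gain+10,0,255).astype(np.uint8)
    o=b.copy()
    for z,col in((zb,(0,0,255)),(zb+.036,(0,255,0))):
        P=proj(c,cyl(x,y,z,z,.025)[:72]); cv2.polylines(o,[np.int32((P-[u0-.5,v0-.5])*S)],True,col,1)
    if slot is not None:
        d=np.array([np.cos(slot),np.sin(slot)])
        for k in(-1,1):
            e=np.array([-d[1],d[0]])*.00725*k
            for sg in(1,-1):
              t=np.sqrt(.025**2-.00725**2)*sg*d+e+[x,y]
              P=proj(c,[[*t,zb],[*t,zb+.012]]); cv2.polylines(o,[np.int32((P-[u0-.5,v0-.5])*S)],False,(255,255,0),1)
    cv2.imwrite('pics/'+fn+'.png',np.hstack([b,o]))
E
python3 - <<'E'
from ov import *
ov('side4',.5695,-.1496,.1468,(312,88,52,44),'ov4s',slot=.03+1.22)
ov('top4',.5695,-.1496,.1468,(375,175,60,50),'ov4t',slot=.03+1.22)
E
```

```text
(no output)
```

View pics/ov4s.png

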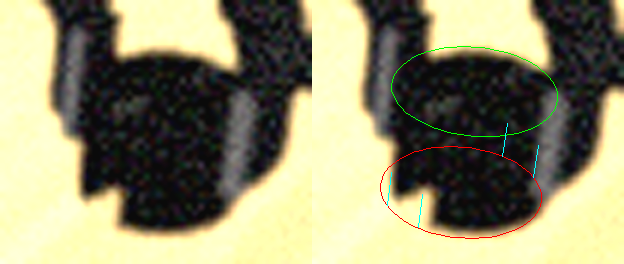

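View pics/ov4t.png

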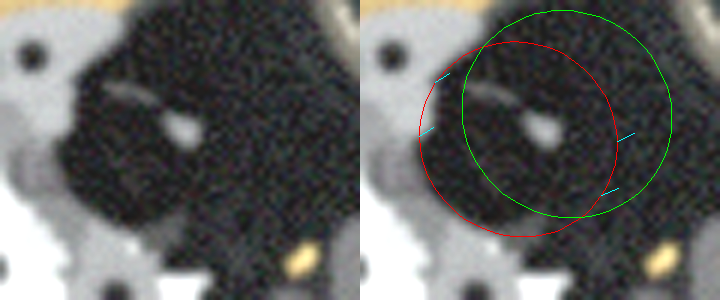

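```bash
cat >> ov.py <<'E'
def sidefit(n,x0,y0,zb,box,sel,thr=None,r=.025,zt=.036):
    """sel: list of (umin,umax,vmin,vmax) in zoomed crop coords/6"""
    c=load(n); u0,v0,w,h=box; S=6
    g=cv2.resize(c['image'][v0:v0+h,u0:u0+w].max(2).astype(np.float32),None,fx=S,fy=S,interpolation=2)
    if thr is None: thr=(np.percentile(g,5)+np.median(g[g>np.percentile(g,50)]))/2
    cs,_=cv2.findContours((g<thr).astype(np.uint8),cv2.RETR_LIST,cv2.CHAIN_APPROX_NONE)
    P=np.vstack([k[:,0] for k in cs if len(k)>60]).astype(float)
    m=np.zeros(len(P),bool)
    for a in sel: m|=(P[:,0]>=a[0])&(P[:,0]<=a[1])&(P[:,1]>=a[2])&(P[:,1]<=a[3])
    P=P[m]; uv=(P+.5)/S-.5+[u0,v0]
    def res(q):
        hl=cv2.convexHull(proj(c,cyl(q[0]*1e-3,q[1]*1e-3,zb,zb+zt,r,180)).astype(np.float32))
        return np.array([cv2.pointPolygonTest(hl,tuple(map(float,p)),True) for p in uv])
    o=least_squares(res,[x0*1e3,y0*1e3],diff_step=1e-4,loss='soft_l1',f_scale=.3)
    print('thr',thr,'n',len(P),'fit mm',np.round(o.x,2),'rms px',np.round(np.sqrt((res(o.x)**2).mean()),2),'at start',np.round(res([x0*1e3,y0*1e3]).mean(),2))
    return o.x
E
python3 - <<'E'
from ov import *
box=(312,88,52,44)
sidefit('side4',.5695,-.1496,.1468,box,[(75,95,138,185),(125,210,200,245),(125,225,45,75)])
for dx,dy in((0,0),(5,0),(0,5)):
  print(proj(load('side4'),[[.5695+dx*1e-3,-.1496+dy*1e-3,.165]]))
# same estimator on collar lying at bench, side0
c=load('side0'); 
sidefit('side0',.6013,.1314,0,(205,225,52,52),[(0,400,0,400)])
sidefit('top0',.6013,.1314,0,(200,165,50,50),[(0,400,0,400)])
sidefit('side0',.5698,-.1538,.055,(300,130,66,60),[(0,1,0,1),],) if 0 else None
E
```

```text
thr 82.16881 n 236 fit mm [ 566.88 -150.73] rms px 0.81 at start 0.9
[[337.47350515 111.08034644]]
[[335.11991471 110.16802263]]
[[336.10563854 112.28945047]]
thr 74.144295 n 580 fit mm [602.06 130.41] rms px 0.73 at start 0.67
thr 82.31655 n 596 fit mm [602.92 131.9 ] rms px 4.6 at start 2.0
```

```bash
python3 - <<'E'
from ov import *
for n in('top0','side0'):
    c=load(n); g=c['image'].mean(2)
    H={'top0':[(555,75),(678,103),(471,168),(720,223),(512,289),(637,317)],'side0':[(571,112),(676,134),(496,155),(709,201),(525,222),(634,246)]}[n]
    o={'top0':(355,172),'side0':(300,122)}[n]; out=[]
    for x,y in H:
        u,v=(x-400)*.165+o[0],y*.165+o[1]
        for _ in range(4):
            a,b=int(round(u)),int(round(v)); w=g[b-3:b+4,a-3:a+4]; bg=np.median(np.r_[w[0],w[-1],w[:,0],w[:,-1]]); k=np.clip(bg-8-w,0,None)
            yy,xx=np.mgrid[b-3:b+4,a-3:a+4]; u,v=(k*xx).sum()/k.sum(),(k*yy).sum()/k.sum()
        out.append((u,v))
    W=ray(c,out,.07)[:,:2]
    f=least_squares(lambda q:np.linalg.norm(W-q[:2],axis=1)-q[2],[*W.mean(0),.036]); print(n,f.x,W.mean(0))
    for z in(.07,.108): print(' centre px',proj(c,[[*W.mean(0),z]]))
    p=proj(c,[[*W.mean(0),.09]])[0].astype(int); u0,v0=p-[12,16]
    im=cv2.resize(c['image'][v0:v0+28,u0:u0+28,::-1],(400,400),interpolation=2)
    for z in np.arange(.08,.1085,.004):
        q=(proj(c,[[*W.mean(0),z]])[0]-[u0-.5,v0-.5])*400/28; cv2.circle(im,tuple(np.int32(q)),2,(0,0,255),-1)
    for z,r in((.102,.006),(.108,.0035)):
        P=proj(c,cyl(*W.mean(0),z,z,r)[:72]); cv2.polylines(im,[np.int32((P-[u0-.5,v0-.5])*400/28)],True,(0,255,0),1)
    cv2.imwrite('pics/pin_'+n+'.png',im)
cv2.imwrite('pics/pin.png',np.hstack([cv2.imread('pics/pin_top0.png'),cv2.imread('pics/pin_side0.png')]))
E
```

```text
top0 [ 0.57182581 -0.15021874  0.03602013] [ 0.57179953 -0.1502668 ]
 centre px [[386.84280363 203.84838432]]
 centre px [[393.56371549 200.26615307]]
side0 [ 0.56964765 -0.15334952  0.03591937] [ 0.56970364 -0.15349636]
 centre px [[332.82760308 150.94493677]]
 centre px [[334.96443494 135.38743667]]
```

View pics/pin.png

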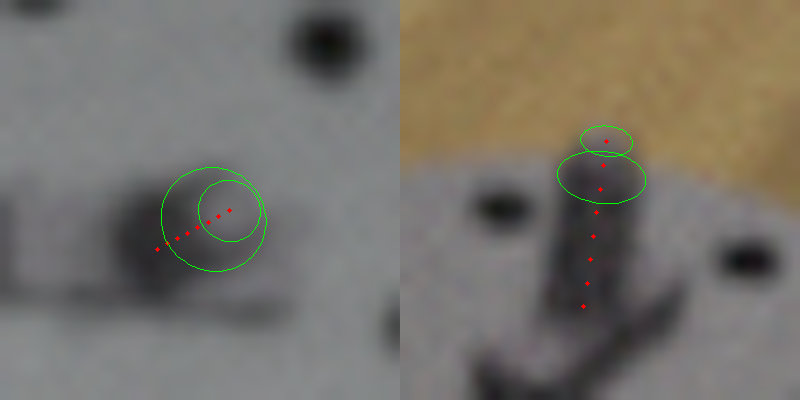

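Measured by the same camera, the collar needs about +3 mm in x and −0.2 to −2.7 mm in y to be over the pin. I'll aim the TCP at (0.572, −0.151) and lower in stages, using side force as the check.

```bash
python3 - <<'E'
from h import *
plan([.572,-.1512,.122],.03,4,40)
E
```

```text
now [ 0.5695 -0.1496  0.1554] yaw 0.0295 w [-0.0056 -0.001  -0.0005] t 6.32
-0.001 -0 -0 -0.4 0.7 8.4 40; -0.001 -0 -0 -0.4 0.6 8.4 40; -0.001 -0 -0 -0.4 0.6 8.4 40; -0.001 -0 -0 -0.4 0.6 8.4 40
```

Request:
servo_tool --targets "-0.003 0 0 -1 1.5 6 40; -0.003 0 0 -0.5 1 6 40; 0 0 0 0 0.5 6 40; 0 0 0 0 0 4 40; 0 0 0 0 0 0 40"

```text
time: 6.73
tool_pos: [0.5728, -0.1505, 0.1313]
tcp_rot: [2.188, 2.254, 0.003]
wrist_force: [-0.2, 1.0, -2.4]
width: 0.559
```

```bash
python3 - <<'E'
from h import *
plan([.572,-.1512,.122],.03,1,40)
E
```

```text
now [ 0.5728 -0.1505  0.1313] yaw 0.0299 w [ 0.0013 -0.0012 -0.0001] t 6.73
0.001 -0.001 -0 -0.7 -0.8 9.3 40
```

Request:
servo_tool --targets "0 0 0 -0.7 -0.7 4 40; 0 0 0 0 0 4 40; 0 0 0 0 0 1 40; 0 0 0 0 0 0 40"

```text
time: 7.07
tool_pos: [0.5711, -0.1509, 0.1198]
tcp_rot: [-2.186, -2.253, -0.001]
wrist_force: [-0.9, 0.2, -3.0]
width: 0.557
```

```bash
python3 - <<'E'
from ov import *
plan([.572,-.1512,.122],.03,1,40)
s=st();shot('top','top5');shot('side','side5')
x,y,z=s['tool_pos']
ov('side5',x,y,z-.0086,(312,98,52,60),'ov5s',slot=.03+1.22,gain=1.5)
ov('top5',x,y,z-.0086,(365,175,60,50),'ov5t',slot=.03+1.22)
E
```

```text
now [ 0.5711 -0.1509  0.1198] yaw 0.03 w [-0.0012 -0.002   0.    ] t 7.07
-0.001 -0.002 0 -0.3 0.9 -2.2 40
{'time': 7.0667, 'q': [-0.3014, 0.2008, 1.8971, 0.0017, 1.0455, -0.3323], 'tool_pos': [0.5711, -0.1509, 0.1198], 'tcp_rot': [-2.1863, -2.2529, -0.0008], 'wrist_force': [-0.9269, 0.2202, -2.9839], 'torque': [0.0476, 0.0165, 0.0346], 'width': 0.5575}
```

View pics/ov5s.png

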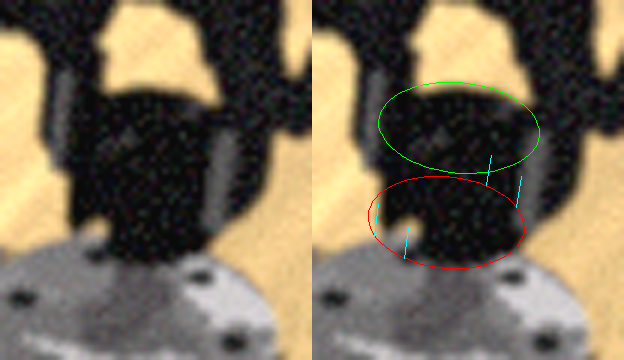

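View pics/ov5t.png

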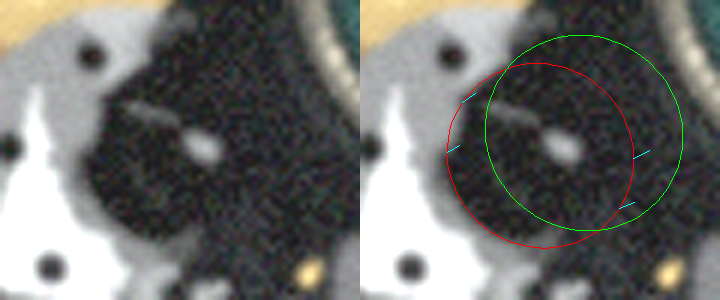

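Both views put the collar within about 1 mm of the spindle axis: bore light at top px (399,199), collar at side px (336,126). Lowering over the pin.

Request:
servo_tool --targets "0 0 0 0 0.6 2 40; 0 0 0 0 0 3 40; 0 0 0 0 0 3 40; 0 0 0 0 0 1 40"

```text
time: 7.5
tool_pos: [0.5731, -0.1513, 0.1119]
tcp_rot: [2.187, 2.254, 0.003]
wrist_force: [0.2, 0.5, -3.1]
width: 0.562
```

```bash
python3 - <<'E'
from h import *
plan([.5717,-.1511,.100],.03,1,40);st()
E
```

```text
now [ 0.5731 -0.1513  0.1119] yaw 0.03 w [ 0.0021 -0.0009  0.    ] t 7.5
0.002 -0.001 0 0.2 -1.4 11.9 40
{'time': 7.5, 'q': [-0.301, 0.2106, 1.9013, 0.0018, 1.028, -0.3319], 'tool_pos': [0.5731, -0.1513, 0.1119], 'tcp_rot': [2.1873, 2.254, 0.0033], 'wrist_force': [0.2052, 0.53, -3.0956], 'torque': [0.0181, 0.0086, -0.0199], 'width': 0.562}
```

Request:
servo_tool --targets "0 0 0 0.1 -1 2 40; 0 0 0 0 -0.5 2 40; 0 0 0 0 0 2 40; 0 0 0 0 0 1 40"

```text
time: 7.83
tool_pos: [0.5714, -0.1512, 0.1041]
tcp_rot: [2.187, 2.254, 0.003]
wrist_force: [-0.1, -0.1, -2.2]
width: 0.557
```

```bash
python3 - <<'E'
from h import *
plan([.5717,-.1511,.100],.03,1,40);st()
E
```

```text
now [ 0.5714 -0.1512  0.1041] yaw 0.03 w [ 0.002  -0.0009  0.    ] t 7.83
0.002 -0.001 0 0.1 0.3 4.1 40
{'time': 7.8333, 'q': [-0.3017, 0.2162, 1.9107, 0.0018, 1.0131, -0.3327], 'tool_pos': [0.5714, -0.1512, 0.1041], 'tcp_rot': [2.1873, 2.254, 0.0032], 'wrist_force': [-0.1111, -0.0907, -2.2215], 'torque': [-0.0012, 0.0234, -0.0094], 'width': 0.5569}
```

The bore is 12 mm down the pin with no side force. I'll continue down to the key.

Request:
servo_tool --targets "0 0 0 0 0 2 40; 0 0 0 0 0 2 40; 0 0 0 0 0 2 40; 0 0 0 0 0 1 40; 0 0 0 0 0 0 40"

```text
time: 8.25
tool_pos: [0.5712, -0.1511, 0.0959]
tcp_rot: [2.188, 2.254, 0.003]
wrist_force: [-0.1, -0.3, -2.1]
width: 0.558
```

```bash
python3 - <<'E'
from h import *
plan([.5714,-.1512,.0886],.03,1,40);st()
E
```

```text
now [ 0.5712 -0.1511  0.0959] yaw 0.03 w [ 0.0013 -0.0012  0.    ] t 8.25
0.001 -0.001 0 -0.1 0.2 7.3 40
{'time': 8.25, 'q': [-0.3017, 0.2253, 1.9167, 0.0018, 0.9987, -0.3327], 'tool_pos': [0.5712, -0.1511, 0.0959], 'tcp_rot': [2.1878, 2.2545, 0.0028], 'wrist_force': [-0.1333, -0.3004, -2.0824], 'torque': [0.0502, 0.0455, 0.0062], 'width': 0.5582}
```

Request:
servo_tool --targets "0 0 0 0 0 2 40; 0 0 0 0 0 1.5 40; 0 0 0 0 0 1 40; 0 0 0 0 0 0.5 40"

```text
time: 8.58
tool_pos: [0.5714, -0.1512, 0.0906]
tcp_rot: [2.187, 2.254, 0.003]
wrist_force: [-0.1, 0.0, -2.5]
width: 0.562
```

```bash
python3 - <<'E'
from h import *
plan([.5714,-.1512,.0886],.03,1,40);st()
E
```

```text
now [ 0.5714 -0.1512  0.0906] yaw 0.0301 w [ 0.0018 -0.001   0.0001] t 8.58
0.002 -0.001 0 -0 -0 2 40
{'time': 8.5833, 'q': [-0.3016, 0.2314, 1.9201, 0.0018, 0.9886, -0.3327], 'tool_pos': [0.5714, -0.1512, 0.0906], 'tcp_rot': [2.1874, 2.2542, 0.0031], 'wrist_force': [-0.0655, 0.0035, -2.5066], 'torque': [-0.0137, -0.0395, -0.0223], 'width': 0.562}
```

Request:
servo_tool --targets "0 0 0 0 0 1 40; 0 0 0 0 0 1 40; 0 0 0 0 0 0.5 40"

```text
time: 8.83
tool_pos: [0.5717, -0.1513, 0.0884]
tcp_rot: [2.187, 2.254, 0.003]
wrist_force: [-1.2, 0.4, 2.8]
width: 0.556
```

```bash
python3 - <<'E'
from h import *
st()
E
```

```text
{'time': 8.8333, 'q': [-0.3017, 0.2343, 1.9214, 0.0018, 0.9841, -0.3327], 'tool_pos': [0.5717, -0.1513, 0.0884], 'tcp_rot': [2.1871, 2.2538, 0.0035], 'wrist_force': [-1.1631, 0.3562, 2.8167], 'torque': [0.1055, 0.2229, 0.0033], 'width': 0.5565}
```

Contact came at the key-top height: TCP z 0.0884, push ≈ 5 N. I'll press to about 6 to 7 N, then turn slowly anticlockwise.

Request:
servo_tool --targets "0 0 0 0 0 0.7 40; 0 0 -0.02 0 0 0.6 40; 0 0 -0.02 0 0 0.3 40; 0 0 -0.02 0 0 0.3 40"

```text
time: 9.17
tool_pos: [0.5721, -0.1514, 0.0883]
tcp_rot: [2.112, 2.323, 0.004]
wrist_force: [-1.7, 0.4, 2.0]
width: 0.556
```

```bash
python3 - <<'E'
from h import *
s=st();print(yaw(s))
E
```

```text
{'time': 9.1667, 'q': [-0.3017, 0.2345, 1.9211, 0.0018, 0.9832, -0.3975], 'tool_pos': [0.5721, -0.1514, 0.0883], 'tcp_rot': [2.1124, 2.3228, 0.004], 'wrist_force': [-1.728, 0.3868, 2.0403], 'torque': [0.0227, 0.2718, -0.0511], 'width': 0.556}
0.09479655695013388
```

Request:
servo_tool --targets "0 0 -0.02 0 -0.5 1 40; 0 0 -0.02 0 -0.2 0.8 40; 0 0 -0.02 0 -0.2 0.8 40"

```text
time: 9.42
tool_pos: [0.5728, -0.1515, 0.0869]
tcp_rot: [2.032, 2.39, 0.008]
wrist_force: [-0.9, 1.6, 2.8]
width: 0.556
```

```bash
python3 - <<'E'
from h import *
s=st();print(yaw(s))
E
```

```text
{'time': 9.4167, 'q': [-0.302, 0.2352, 1.9233, 0.003, 0.9768, -0.4651], 'tool_pos': [0.5728, -0.1515, 0.0869], 'tcp_rot': [2.0321, 2.3895, 0.0075], 'wrist_force': [-0.8633, 1.6059, 2.7901], 'torque': [0.3261, 0.1176, -0.0232], 'width': 0.5562}
0.1613188001120623
```

Request:
servo_tool --targets "0 0 -0.02 0 -0.8 0.6 40; 0 0 -0.02 0 -0.6 0.6 40"

```text
time: 9.58
tool_pos: [0.5722, -0.1516, 0.0857]
tcp_rot: [1.978, 2.433, 0.009]
wrist_force: [-0.1, 1.3, -2.1]
width: 0.56
```

```bash
python3 - <<'E'
from h import *
s=st();print(yaw(s))
E
```

```text
{'time': 9.5833, 'q': [-0.3029, 0.2346, 1.9266, 0.0037, 0.9723, -0.5107], 'tool_pos': [0.5722, -0.1516, 0.0857], 'tcp_rot': [1.9775, 2.4329, 0.0091], 'wrist_force': [-0.1415, 1.293, -2.089], 'torque': [0.0086, 0.0426, -0.0477], 'width': 0.5605}
0.20578846300542258
```

The push fell away at jaw yaw ≈ 0.206, with the collar underside at 0.077, below the key top, so it has dropped over the key. I'll centre it slightly and push it home.

Request:
servo_tool --targets "0 0 -0.02 0 -0.4 1 40; 0 0 -0.01 0 -0.2 1.5 40; 0 0 0 0 0 1.5 40; 0 0 0 0 0 1 40"

```text
time: 9.92
tool_pos: [0.5708, -0.1521, 0.0783]
tcp_rot: [1.935, 2.468, 0.007]
wrist_force: [0.2, 0.2, 3.1]
width: 0.555
```

```bash
python3 - <<'E'
from h import *
s=st();print(yaw(s))
E
```

```text
{'time': 9.9167, 'q': [-0.3038, 0.2418, 1.9334, 0.0027, 0.9594, -0.5465], 'tool_pos': [0.5708, -0.1521, 0.0783], 'tcp_rot': [1.9345, 2.468, 0.0071], 'wrist_force': [0.2156, 0.2255, 3.1474], 'torque': [0.0624, 0.0612, -0.0267], 'width': 0.5553}
0.2411854932953779
```

Seat contact came at TCP z 0.0783 (underside ≈ 0.070, push ≈ 5 N). One firmer press to confirm, staying well below 20 N.

Request:
servo_tool --targets "0 0 0 0 0 1.5 40; 0 0 0 0 0 2 40; 0 0 0 0 0 1.5 40"

```text
time: 10.17
tool_pos: [0.5708, -0.1521, 0.0744]
tcp_rot: [1.935, 2.468, 0.007]
wrist_force: [-2.3, 1.9, 7.2]
width: 0.56
```

```bash
python3 - <<'E'
from h import *
s=st();print(yaw(s))
E
```

```text
{'time': 10.1667, 'q': [-0.3039, 0.247, 1.9352, 0.0027, 0.9532, -0.5463], 'tool_pos': [0.5708, -0.1521, 0.0744], 'tcp_rot': [1.9354, 2.4682, 0.0067], 'wrist_force': [-2.3072, 1.8626, 7.1664], 'torque': [0.19, 0.5752, 0.0254], 'width': 0.5597}
0.2408464943626433
```

Push ≈ 9.5 N with 4 mm sunk, which matches the spring with the collar flat on the rotor. I'll ease off, then open.

Request:
servo_tool --targets "0 0 0 0 0 -1.5 40; 0 0 0 0 0 -1.5 40; 0 0 0 0 0 0 40"

```text
time: 10.42
tool_pos: [0.5708, -0.1521, 0.0784]
tcp_rot: [1.935, 2.468, 0.006]
wrist_force: [-0.2, 0.8, 2.6]
width: 0.559
```

```bash
python3 - <<'E'
from h import *
s=st();print(yaw(s))
E
```

```text
{'time': 10.4167, 'q': [-0.3037, 0.2423, 1.9325, 0.0026, 0.9607, -0.5462], 'tool_pos': [0.5708, -0.1521, 0.0784], 'tcp_rot': [1.9354, 2.4685, 0.0064], 'wrist_force': [-0.1546, 0.8245, 2.6439], 'torque': [0.1481, 0.2546, 0.0102], 'width': 0.5588}
0.2409378202940327
```

Request:
servo_tool --targets "0 0 0 0 0 0 70; 0 0 0 0 0 0 70; 0 0 0 0 0 0 70; 0 0 0 0 0 0 70"

```text
time: 10.75
tool_pos: [0.5708, -0.1523, 0.0774]
tcp_rot: [1.935, 2.468, 0.006]
wrist_force: [-1.2, 0.4, 0.5]
width: 0.818
```

```bash
python3 - <<'E'
from h import *
s=st();print(yaw(s))
E
```

```text
{'time': 10.75, 'q': [-0.3039, 0.2431, 1.9336, 0.0021, 0.9582, -0.5463], 'tool_pos': [0.5708, -0.1523, 0.0774], 'tcp_rot': [1.9347, 2.4681, 0.0062], 'wrist_force': [-1.2211, 0.3562, 0.5356], 'torque': [-0.0289, -0.0624, -0.0277], 'width': 0.8183}
0.24112127099246855
```

Released. Retreating slowly upwards.

Request:
servo_tool --targets "0 0 0 0 0 -6 70; 0 0 0 0 0 -8 70; 0 0 0 0 0 -10 70; 0 0 0 0 0 -12 70; 0 0 0 0 0 -15 70"

```text
time: 11.17
tool_pos: [0.5674, -0.1514, 0.1281]
tcp_rot: [-1.937, -2.471, -0.002]
wrist_force: [-0.4, -1.2, -0.1]
width: 0.818
```

```bash
python3 - <<'E'
from ov import *
st();shot('side','side6'); im=cv2.imread('pics/side6.png')[60:220,250:420]; cv2.imwrite('pics/s6.png',cv2.resize(im,None,fx=3.5,fy=3.5,interpolation=2))
plan([.5,.05,.25],.24,7,70)
E
```

```text
{'time': 11.1667, 'q': [-0.3042, 0.1859, 1.8981, 0.0019, 1.0591, -0.5461], 'tool_pos': [0.5674, -0.1514, 0.1281], 'tcp_rot': [-1.937, -2.4708, -0.0015], 'wrist_force': [-0.41, -1.1824, -0.0692], 'torque': [-0.0332, 0.0192, 0.0289], 'width': 0.8178}
now [ 0.57   -0.1523  0.1324] yaw 0.2411 w [0.0052 0.0013 0.0011] t 11.22
0.001 0 0 30.4 -2.7 -16.9 70; 0.001 0 0 30.4 -2.7 -16.8 70; 0.001 0 0 30.4 -2.8 -16.8 70; 0.001 0 0 30.4 -2.8 -16.8 70; 0.001 0 0 30.4 -2.8 -16.8 70; 0.001 0 0 30.4 -2.8 -16.8 70; 0.001 0 0 30.4 -2.8 -16.8 70
```

View pics/s6.png

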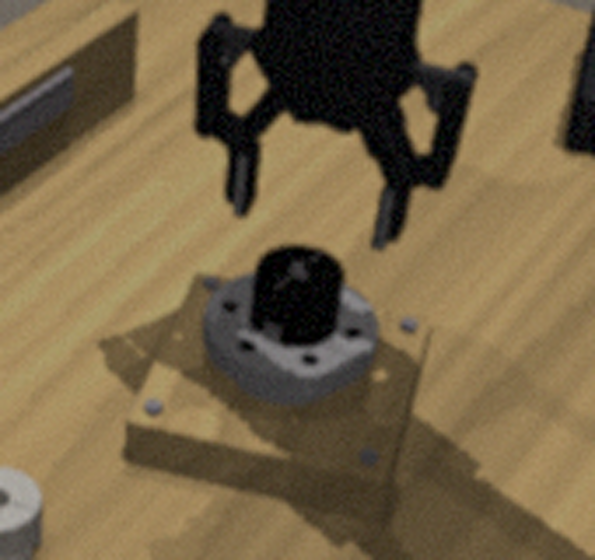

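The collar sits flat on the rotor at side px (335,145), with the pin tip just showing. I'll move the arm clear so both cameras can check the rotor angle and the other parts.

Request:
servo_tool --targets "0 0 0 0 0 -30 70; 0 0 0 0 0 -35 70; 0 0 0 30 0 -30 70; 0 0 0 40 0 -10 70; 0 0 0 40 0 0 70; 0 0 0 40 0 0 70; 0 0 0 40 0 0 70; 0 0 0 30 0 0 70"

```text
time: 11.88
tool_pos: [0.5225, 0.0611, 0.2537]
tcp_rot: [1.939, 2.441, 0.024]
wrist_force: [0.6, 0.1, -0.8]
width: 0.819
```

Request:
servo_tool --targets "0 0 0 30 0 0 70; 0 0 0 20 0 0 70; 0 0 0 0 0 0 70; 0 0 0 0 0 0 70"

```text
time: 12.22
tool_pos: [0.5095, 0.1185, 0.2588]
tcp_rot: [1.926, 2.445, 0.037]
wrist_force: [0.3, -0.3, 0.7]
width: 0.82
```

```bash
python3 - <<'E'
from ov import *
st()
A=shot('side','side7');B=shot('top','top7')
a=cv2.imread('pics/side7.png');b=cv2.imread('pics/top7.png')
cv2.imwrite('pics/s7.png',np.hstack([cv2.resize(a[115:205,275:385],(440,360),interpolation=2),cv2.resize(b[160:250,340:430],(360,360),interpolation=2)]))
cv2.imwrite('pics/all7.png',np.hstack([cv2.resize(a,(400,300)),cv2.resize(b,(400,300))]))
for n in('top','side'):
    H={'top':[(555,75),(678,103),(471,168),(720,223),(512,289),(637,317)],'side':[(571,112),(676,134),(496,155),(709,201),(525,222),(634,246)]}[n]
    o={'top':(355,172),'side':(300,122)}[n]; res=[]
    for fn in(n+'0',n+'7'):
        c=load(fn); g=c['image'].mean(2); out=[]
        for x,y in H:
            u,v=(x-400)*.165+o[0],y*.165+o[1]
            for _ in range(4):
                p,q=int(round(u)),int(round(v)); w=g[q-3:q+4,p-3:p+4]; bg=np.median(np.r_[w[0],w[-1],w[:,0],w[:,-1]]); k=np.clip(bg-8-w,0,None)+1e-6
                yy,xx=np.mgrid[q-3:q+4,p-3:p+4]; u,v=(k*xx).sum()/k.sum(),(k*yy).sum()/k.sum()
            out.append((u,v))
        W=ray(c,out,.07)[:,:2]; res.append(W)
    cen=res[0].mean(0); an=[np.arctan2(*(W-cen).T[::-1]) for W in res]; d=(an[1]-an[0]+np.pi)%(2*np.pi)-np.pi; print(n,'hole turn rad',np.round(d,3),'shift mm',np.round(np.linalg.norm(res[1]-res[0],axis=1)*1e3,1))
E
```

```text
{'time': 12.2167, 'q': [0.1847, -0.0672, 1.9154, -0.0061, 1.2565, -0.0501], 'tool_pos': [0.5095, 0.1185, 0.2588], 'tcp_rot': [1.926, 2.4453, 0.0373], 'wrist_force': [0.2969, -0.3066, 0.7496], 'torque': [-0.0215, -0.0278, 0.014], 'width': 0.8203}
top hole turn rad [-0.    -0.067  0.     0.024 -0.002  0.001] shift mm [0.  9.7 0.1 5.7 0.4 0.1]
side hole turn rad [ 0.149  0.038  0.205  0.004 -0.2    0.006] shift mm [ 5.3  7.6 10.9  0.2  7.5  2.1]
```

View pics/s7.png

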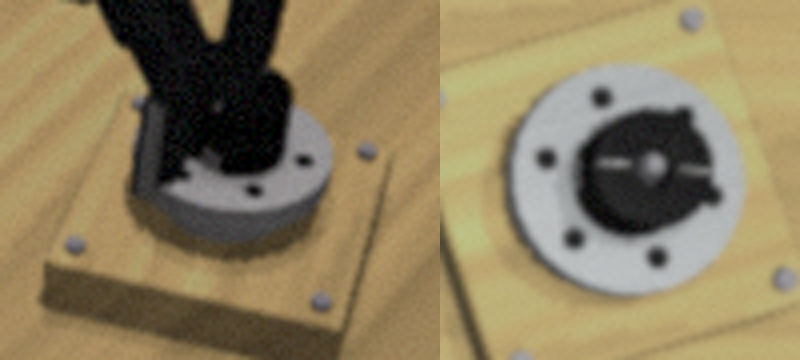

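View pics/all7.png

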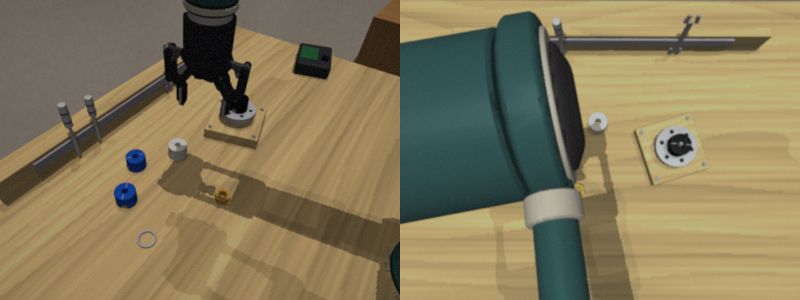

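```bash
python3 - <<'E'
from h import *
finish_job()
E
```

```text
the job is handed in; nothing more can be done
```

The black collar is on the spindle, engaged over the cross-key and flat on the rotor. The job was handed in at about 12.3 s of the 58 s allowed, with the gripper open and clear.

- **Fitting:** I lowered the collar over the pin with no noticeable side force until it rested on the key at about 5 N. I then turned it slowly anticlockwise under that light press. The push fell away after about 0.18 rad, with the underside already below the key's top. I pushed it home and pressed once more at about 9.5 N to confirm. It sank 4 mm, which agrees with the spring figures to within about 1.5 N. No force reading I took showed more than about 9.5 N of push; I did not see forces between readings.
- **Final checks:** In the pictures the collar sits flat, with the pin tip showing in its bore. The rotor's holes that were still in clear view turned by 0.006 rad or less. In the last side view the nut and ring look undisturbed where they lay; I did not re-measure them.
- **Disagreements:** The two cameras disagreed by about 2 to 4 mm on absolute position, so I worked from differences within each camera. In the last pictures several rotor holes were hidden by the collar or the gripper. Their computed turns (up to 0.2 rad) were false and I ignored them.

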